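# Lay out ceramic blanks for inspection

### The job

Get this lot ready for inspection: spread the heap of white ceramic blanks over the black tray into a single even layer, each one flat and with finger room all round it, clear of the others and of the tray walls, and turn the lamp controller's dial so that its pointer is at the long mark. The blanks are brittle, so never load one with more than 80 N, and leave the other things on the bench alone.

Things in the scene. Friction and masses are not known exactly. Their poses are not given: they have to be found in the camera images.
- blank1: one of five identical solid white ceramic discs (blanks), 92 mm diameter (too wide for a gripper), 20 mm thick, 0.24 to 0.48 kg, polished and slippery, smooth flat faces; origin at the centre of its underside, z up along its axis. Three lie on the tray floor, two of them against the near wall, and two lie on top of these
- blank2: one of five identical solid white ceramic discs (blanks), 92 mm diameter (too wide for a gripper), 20 mm thick, 0.24 to 0.48 kg, polished and slippery, smooth flat faces; origin at the centre of its underside, z up along its axis. Three lie on the tray floor, two of them against the near wall, and two lie on top of these
- blank3: one of five identical solid white ceramic discs (blanks), 92 mm diameter (too wide for a gripper), 20 mm thick, 0.24 to 0.48 kg, polished and slippery, smooth flat faces; origin at the centre of its underside, z up along its axis. Three lie on the tray floor, two of them against the near wall, and two lie on top of these
- blank4: one of five identical solid white ceramic discs (blanks), 92 mm diameter (too wide for a gripper), 20 mm thick, 0.24 to 0.48 kg, polished and slippery, smooth flat faces; origin at the centre of its underside, z up along its axis. Three lie on the tray floor, two of them against the near wall, and two lie on top of these
- blank5: one of five identical solid white ceramic discs (blanks), 92 mm diameter (too wide for a gripper), 20 mm thick, 0.24 to 0.48 kg, polished and slippery, smooth flat faces; origin at the centre of its underside, z up along its axis. Three lie on the tray floor, two of them against the near wall, and two lie on top of these
- tray_in (a point): centre of the inner floor of the black shallow tray (fixed); the inside is 288 mm along this point's x by 398 mm along its y, walls 6 mm thick rise 14 mm above this floor; floor 6 mm above the table
- dial (a joint): angle of the lamp controller's dial, rad, grows clockwise seen from above, 0 to 4.7; the pointer is at the long mark at 2.60; stiff enough to stay where left
- dial_grip (a point): on the dial's vertical axis, 25 mm above the top of the grey controller box (fixed, 130 x 120 x 60 mm) and 12 mm below the top of the dial's black bar grip; the bar is 60 mm long, 14 mm wide and 30 mm high on a 68 mm round skirt. This point's axes turn with the dial: at its yaw the pointer end of the bar (white line, nib) points along yaw + 2.356 rad
- dial_mark (a point): middle of the one long white mark (18 x 4 mm) on the controller's top, 49 mm from the dial's axis; the other marks are short
- bottle: bystander: white wash bottle, 60 mm wide, 150 tall; origin at the centre of its underside
- jar: bystander: open glass jar, 72 mm wide, 80 tall; origin at the centre of its underside
- loupe: bystander: black waisted loupe, 48 mm wide, 50 tall; origin at the centre of its underside
- tweezers: bystander: steel tweezers lying flat, 130 mm long, 6 high; origin at the centre of its underside
- blower: bystander: black rubber blower bulb, 68 mm wide, 130 tall; origin at the centre of its underside
- parts_tray: bystander: black divided parts tray, 200 x 150 x 40 mm; origin at the centre of its underside

How it is judged:
By the outcome, as a careful person would: the job done as asked, in the order asked, and still so for the second after the job is handed in, with the robot touching nothing.
It also fails if it takes over 72 s, if anything falls off the work surface, if the arm or the gripper's body presses on something with over 40 N, if the wrist force passes 120 N, or if a joint passes its speed limit or range.

### The arm

A 7-joint arm with a two-finger parallel gripper is mounted at the origin on the work surface. World frame = base frame: x ahead of the robot, y to its left, z up, the work surface at z = 0. Lengths are in m, angles in degrees, forces in N, time in s.
With the tool pointing down it reaches from about 0.425 to 0.875 m from the base axis. Payload 4.7 kg.
Tool frame: the origin (TCP) lies at the centre of the arm's flange, where the gripper is bolted on; the fingertips stand 182 mm ahead of it and the grasp point (between the pads) lies 164 mm ahead of it (env.grip_depth is the distance from the TCP to the grasp point, in m); z points along the fingers, y is the line along which they close (so a half turn about z gives the same grasp; the last joint's range is limited). The gripper opens to 87 mm and grips with 3 to 60 N. Pads are 19 mm wide; open, the fingers measure 117 mm over their backs; the gripper's body (75 mm by 190 mm) begins 51 mm behind the grasp point.
Start: joints at [0.808, 18.392, -4.016, 83.108, 1.295, 78.541, -3.26], TCP at [0.65, -0, 0.405] pointing down, gripper open.
Joint ranges: [-163.93, 163.93], [-17.29, 119.83], [-79.2, 71.16], [3.27, 140.29], [-89.18, 269.18], [5.43, 117.66], [-154.24, 154.24]. Speed limits (degrees/s): [147.25, 147.25, 180, 180, 180, 180, 180].

### API

Orientations are given as [roll, pitch, yaw] about the fixed x, y, z axes, in that order (R = Rz(yaw) Ry(pitch) Rx(roll)).
In Python, from cell import env gives the robot as it stands. The module is installed in compiled form; this text tells all that it offers.
- The arm moves only by the tool send_rows, never from a script. Its arguments are lists of equal length, an entry for each row: "xyz": the shift along the tool's x, y, z in m, a list of three; "rotation": the turn, a rotation vector about the tool's x, y, z in rad, a list of three; "jaw": the opening, from 0 (shut) to 1 (fully open). A call has 1 to 20 rows; each row shifts and turns the commanded pose from where the row before left it, along the tool's axes as they then stand; what a row does not reach is not made up. A row lasts 1/10 s, in which the tool goes at most 50 mm and 8.59 degrees, less where a joint would pass 70% of its speed; a pose out of reach is approached as far as the arm can. A call is refused whole if a number of a shift passes 0.05 or a number of a turn 0.15, either way. A call with a gripper value outside its range is refused whole. The fingers move at their own pace and stop on an object; "newtons" is the grip in N (left out, the last holds). Time passes only in rows, so rows that do not move let the fingers close. It gives the time, the measured TCP pose, the force, the opening and the grip force at its end, in the units of the state.
- env.get_obs(): the state, without advancing time (a new reading comes with each control period).
- env.read_camera(name): name is "scene" or "side" or "wrist"; returns a dict with "image" (480x640x3 uint8, blue, green, red), "fx", "fy", "cx", "cy" (pixels), "distortion" ([k1, k2, p1, p2, k3] as OpenCV has them; the pictures are not rectified), "R" (3x3) and "t" (3): a world point X has camera coordinates R X + t. Camera axes: x right, y down, z forward; pixel columns grow to the right and rows downward; lengths in m; the calibration is good to about 2 mm. A picture is of the moment at which its call begins. There is no depth.
- env.sign_off(): hands the job in; it is judged then, once.
The state is a dict: "time_s": time; "qpos": joint angles; "joint_velocities": joint speeds; "effort": joint torques, N m; "tool_pos": TCP position; "tool_rot": TCP orientation; "force": force on the tool from outside, world axes, zero at the start; "wrist_torque": the same for the moment, N m; "grip_width": finger opening in m; "grasp_force": force on a finger pad.
Only numpy, scipy, OpenCV 4.12 (cv2) and the standard library are available. Lean on these libraries where they do the work, as an engineer would, in place of code of your own. Each camera call takes 0.05 s, during which the arm holds its last target. There are 200 camera calls.

## Working session

There is one attempt and no reset: what is moved stays moved. The work goes in short steps, Python scripts to look and compute and a tool call to move; the robot and the scene stay as the last step left them, time stands still between calls to the robot, and variables do not carry over. Pictures are saved under pics/ and viewed, at most 10 in all, crops included, and the job is handed in when it is done.

Besides the shell and the picture viewer there is one more tool, called after "Request:" by a JSON object that holds its "fn" and its "kwargs", one argument or row to a line. send_rows: Moves the arm, as the interface text tells. Its arguments: {"type":"object","properties":{"xyz":{"type":"array"},"rotation":{"type":"array"},"jaw":{"type":"array"},"newtons":{"type":"number"}},"required":["xyz","rotation","jaw"]}

```bash
mkdir -p pics; cat > h.py <<'E'
import numpy as np, cv2
from cell import env
def cam(n):
    c=env.read_camera(n); c['K']=np.array([[c['fx'],0,c['cx']],[0,c['fy'],c['cy']],[0,0,1.]]); c['D']=np.array(c['distortion'],float)
    c['R']=np.array(c['R']);c['t']=np.array(c['t']);return c
def toplane(c,px,z):
    u=cv2.undistortPoints(np.array(px,float).reshape(-1,1,2),c['K'],c['D']).reshape(-1,2)
    d=np.c_[u,np.ones(len(u))]@c['R']; o=-c['R'].T@c['t']
    return o+d*((z-o[2])/d[:,2])[:,None]
def proj(c,X):
    return cv2.projectPoints(np.array(X,float).reshape(-1,1,3),cv2.Rodrigues(c['R'])[0],c['t'],c['K'],c['D'])[0].reshape(-1,2)
E
python3 - <<'E'
from h import *
for n in ("scene","side","wrist"):
    c=cam(n); cv2.imwrite(f"pics/{n}0.png",c['image']); print(n,(-c['R'].T@c['t']).round(3),c['R'][2].round(2),c['fx'])
o=env.get_obs();print({k:np.round(v,3) for k,v in o.items()}, env.grip_depth)
E
```

```text
scene [1.03  0.298 0.813] [-0.52 -0.29 -0.8 ] 443.2006799939009
side [ 0.315 -0.547  0.715] [ 0.3   0.65 -0.7 ] 445.1898396257725
wrist [0.65  0.077 0.383] [-0.   -0.28 -0.96] 357.78797481906247
{'time_s': np.float64(0.15), 'qpos': array([ 0.806, 18.43 , -4.019, 83.157,  1.295, 78.54 , -3.261]), 'joint_velocities': array([ 0.015, -0.049,  0.013, -0.26 ,  0.039, -0.073,  0.003]), 'effort': array([ 0.0000e+00, -4.9179e+01, -4.0400e-01, -3.1288e+01, -6.4000e-02,
        4.0000e-02,  0.0000e+00]), 'tool_pos': array([0.65 , 0.   , 0.404]), 'tool_rot': array([-1.79918e+02,  4.00000e-03,  9.00060e+01]), 'force': array([ 0.755,  0.143, -0.019]), 'wrist_torque': array([-0.013, -0.05 , -0.006]), 'grasp_force': np.float64(0.0), 'grip_width': np.float64(0.087)} 0.1635
```

View pics/scene0.png

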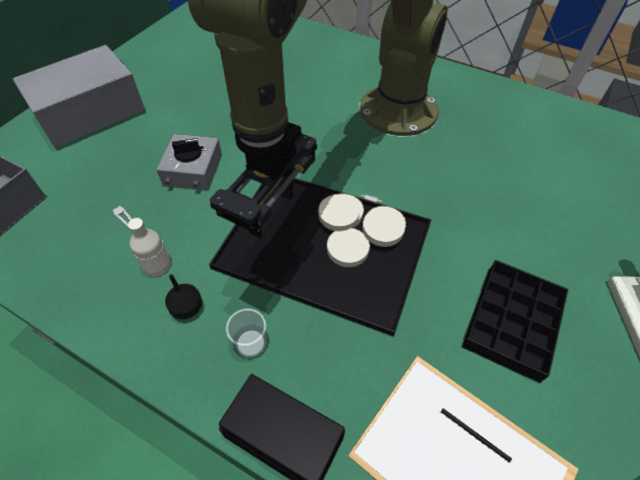

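View pics/side0.png

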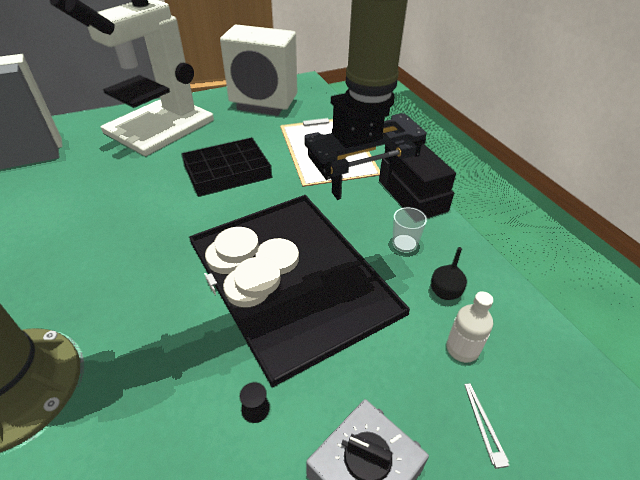

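The scene view (camera on the far side) shows the tray with corners near (300,183), (430,220), (393,325) and (214,266), and discs at (341,211), (384,226) and (348,247). The side view shows all five: stacks at (236,243)/(230,252) and (257,275)/(247,287), and a single at (278,255). The dial is at (368,455). Next I'll look at enlarged crops.

```bash
python3 - <<'E'
from h import *
s=cv2.imread("pics/side0.png");c=cv2.imread("pics/scene0.png");w=cv2.imread("pics/wrist0.png")
a=cv2.resize(s[215:315,190:323],(400,300),interpolation=cv2.INTER_CUBIC)
b=cv2.resize(s[395:480,305:430],(400,300),interpolation=cv2.INTER_CUBIC)
d=cv2.resize(c[180:280,300:433],(400,300),interpolation=cv2.INTER_CUBIC)
cv2.imwrite("pics/comp1.png",np.vstack([np.hstack([a,b]),np.hstack([d,cv2.resize(w,(400,300))])]))
S=cam("side");C=cam("scene")
cs=[[191,240],[305,198],[408,311],[275,383]]
print("tray side",toplane(S,cs,.02).round(3).tolist())
cc=[[300,183],[430,220],[393,325],[214,266]]
print("tray scene",toplane(C,cc,.02).round(3).tolist())
for n,I,K in(("side",s,S),("scene",c,C)):
    hsv=cv2.cvtColor(I,cv2.COLOR_BGR2HSV)
    m=((hsv[...,2]>120)&(hsv[...,1]<60)).astype(np.uint8)
    k,lab,st,ce=cv2.connectedComponentsWithStats(m)
    for i in range(1,k):
        if st[i,4]>25: print(n,st[i].tolist(),ce[i].round(1).tolist())
E
```

```text
tray side [[0.353, 0.209, 0.02], [0.641, 0.245, 0.02], [0.689, -0.15, 0.02], [0.405, -0.186, 0.02]]
tray scene [[0.401, -0.093, 0.02], [0.354, 0.224, 0.02], [0.635, 0.252, 0.02], [0.695, -0.131, 0.02]]
side [88, 0, 126, 155, 7768] [152.7, 78.4]
side [220, 0, 132, 109, 8114] [292.3, 44.1]
side [398, 0, 242, 243, 37248] [542.9, 86.2]
side [0, 54, 62, 93, 944] [29.1, 87.9]
side [284, 118, 49, 66, 1359] [307.2, 146.4]
side [345, 152, 24, 10, 135] [356.6, 156.5]
side [342, 161, 36, 18, 351] [360.5, 170.0]
side [393, 207, 34, 43, 713] [406.7, 232.6]
side [205, 227, 94, 80, 4725] [249.7, 263.7]
side [204, 273, 13, 22, 110] [210.5, 280.3]
side [447, 291, 46, 71, 2131] [471.2, 328.6]
side [43, 330, 15, 10, 105] [49.9, 335.0]
side [464, 383, 45, 85, 805] [486.8, 430.3]
side [306, 399, 123, 81, 4165] [367.3, 445.8]
scene [439, 0, 18, 6, 69] [446.9, 1.7]
scene [448, 0, 47, 44, 1362] [469.8, 18.5]
scene [487, 0, 44, 24, 602] [506.5, 7.7]
scene [544, 0, 15, 6, 68] [551.0, 2.0]
scene [619, 2, 21, 24, 328] [630.8, 14.7]
scene [500, 11, 27, 37, 425] [512.4, 28.1]
scene [438, 22, 22, 34, 357] [447.7, 41.4]
scene [464, 28, 46, 43, 1213] [488.3, 50.8]
scene [14, 45, 118, 67, 3820] [70.1, 77.2]
scene [447, 48, 23, 16, 158] [458.7, 55.8]
scene [519, 53, 49, 27, 694] [540.6, 65.5]
scene [578, 69, 47, 29, 718] [596.7, 82.6]
scene [628, 78, 12, 7, 43] [633.6, 81.1]
scene [427, 97, 8, 6, 34] [430.5, 99.4]
scene [409, 125, 9, 5, 36] [412.9, 127.1]
scene [157, 134, 61, 40, 1159] [187.7, 155.6]
scene [0, 177, 10, 11, 57] [2.8, 181.2]
scene [319, 193, 45, 34, 1154] [340.8, 209.5]
scene [361, 195, 21, 8, 80] [371.1, 198.0]
scene [113, 206, 30, 24, 313] [127.8, 218.5]
scene [363, 206, 43, 36, 1232] [384.0, 223.6]
scene [129, 228, 31, 26, 509] [144.5, 242.1]
scene [327, 228, 43, 35, 1173] [347.9, 245.2]
scene [612, 276, 28, 65, 906] [629.2, 298.4]
scene [226, 308, 40, 48, 863] [248.3, 334.7]
scene [354, 361, 214, 119, 13665] [447.6, 438.0]
```

View pics/comp1.png

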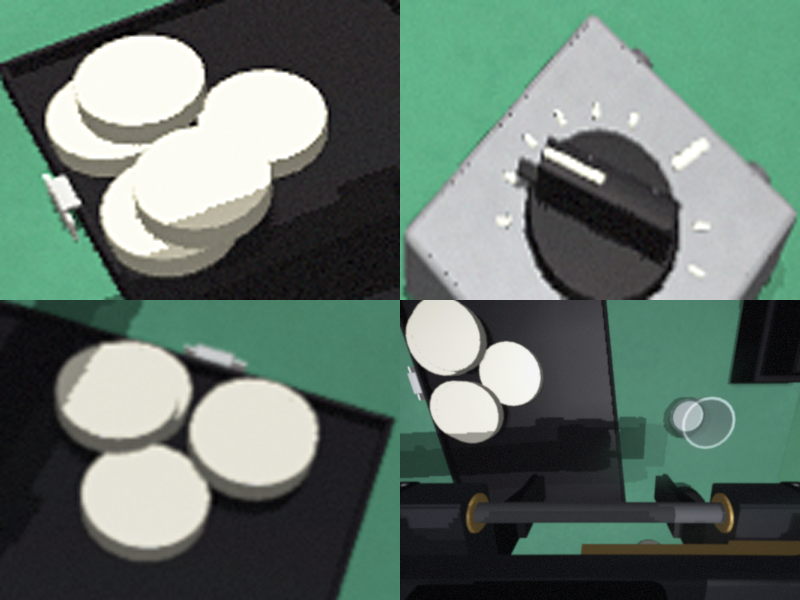

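The crops show disc stacks A (upper left) and B (lower middle) plus a single, and a white tag at the near wall. On the dial the pointer (nib) is at about (343,444) in the side view and the long mark at about (396,438). Next I'll turn these into positions.

```bash
python3 - <<'E'
from h import *
S=cam("side");C=cam("scene")
p=lambda n,c,px,z:print(n,(toplane(c,px,z)*1000).round().tolist())
p("A top side",S,[237.5,242.3],.046);p("A top scene",C,[384.3,224],.046)
p("B top side",S,[257.5,274.9],.046);p("B top scene",C,[341.4,210.3],.046)
p("single side",S,[277.1,252.2],.026);p("single scene",C,[348.6,245],.026)
p("A bot",S,[227.2,252.6],.026);p("B bot",S,[245.9,285.8],.026)
p("mark",S,[395.6,438.4],.06)
p("line",S,[[350.6,437.8],[368.8,446.3]],.097)
p("box corners side",S,[[305+192/3.2,395+15/3.53],[305+8/3.2,395+232/3.53],[305+395/3.2,395+212/3.53]],.06)
p("box scene",C,[[174,136],[220,140],[209,172],[158,166]],.06)
p("dial scene top",C,[186,145],.097)
p("tag side",S,[210.5,280],.02);p("tag scene",C,[371,198],.02)
p("jar",S,[405,243],0.0);p("loupe",S,[255,410],.0);p("bottle",S,[465,350],0);p("twz",S,[[467,385],[502,463]],0.003);p("blower",S,[448,293],0)
# tray: dark mask wall contour via minAreaRect on back-projected outline
for n,c in(("side",S),("scene",C)):
    I=c['image'];m=(I.max(2)<70).astype(np.uint8)
    hull=None
    cn=max(cv2.findContours(cv2.morphologyEx(m,cv2.MORPH_OPEN,np.ones((3,3))),cv2.RETR_EXTERNAL,cv2.CHAIN_APPROX_NONE)[0],key=cv2.contourArea)
    P=toplane(c,cn.reshape(-1,2),.02)[:,:2]*1000
    print(n,len(cn),cv2.boundingRect(cn),cv2.minAreaRect(P.astype(np.float32)))
E
```

```text
A top side [[439.0, 135.0, 46.0]]
A top scene [[436.0, 142.0, 46.0]]
B top side [[449.0, 31.0, 46.0]]
B top scene [[448.0, 43.0, 46.0]]
single side [[512.0, 92.0, 26.0]]
single scene [[512.0, 94.0, 26.0]]
A bot [[414.0, 134.0, 26.0]]
B bot [[423.0, 30.0, 26.0]]
mark [[529.0, -358.0, 60.0]]
line [[461.0, -343.0, 97.0], [479.0, -363.0, 97.0]]
box corners side [[517.0, -288.0, 60.0], [401.0, -334.0, 60.0], [560.0, -396.0, 60.0]]
box scene [[449.0, -434.0, 60.0], [404.0, -323.0, 60.0], [507.0, -279.0, 60.0], [551.0, -397.0, 60.0]]
dial scene top [[488.0, -352.0, 97.0]]
tag side [[363.0, 78.0, 20.0]]
tag scene [[360.0, 78.0, 20.0]]
jar [[797.0, 28.0, -0.0]]
loupe [[361.0, -207.0, 0.0]]
bottle [[749.0, -255.0, 0.0]]
twz [[707.0, -314.0, 3.0], [676.0, -437.0, 3.0]]
blower [[800.0, -132.0, 0.0]]
side 794 (190, 196, 219, 191) ((522.1783447265625, 33.57176208496094), (303.7236328125, 417.2616882324219), 6.8606953620910645)
scene 1874 (188, 0, 259, 336) ((148.66656494140625, -187.0107421875), (1320.2041015625, 941.8159790039062), 29.550321578979492)
```

Both views agree on the single disc, and the tray is at about (522,32) mm with a yaw of 6.9°. Its outline and the controller corners also match the given sizes. First move: align the tool with the tray and come down behind the single disc.

Request:
{"fn": "send_rows", "kwargs": {
  "xyz": [
    [0,0,0],
    [0.03,-0.02,0],
    [0.03,-0.02,0],
    [0.03,-0.02,0],
    [0.03,-0.02,0],
    [0.03,-0.02,0],
    [0.027,-0.017,0],
    [0,0,0.03],
    [0,0,0.03],
    [0,0,0.03],
    [0,0,0.03],
    [0,0,0.02],
    [0,0,0]
  ],
  "rotation": [
    [0,0,-0.12],
    [0,0,0],
    [0,0,0],
    [0,0,0],
    [0,0,0],
    [0,0,0],
    [0,0,0],
    [0,0,0],
    [0,0,0],
    [0,0,0],
    [0,0,0],
    [0,0,0],
    [0,0,0]
  ],
  "jaw": [0.1,0.1,0.1,0.1,0.1,0.1,0.1,0.1,0.1,0.1,0.1,0.1,0.1],
  "newtons": 10
}}

```text
time_s: 1.65
tool_pos: [0.5113, 0.1612, 0.2618]
tool_rot: [-179.7, 0.1, 96.9]
force: [0.1, -0.1, 0.4]
grip_width: 0.0089
grasp_force: 0.0
```

```bash
cat >> h.py <<'E'
Y=np.deg2rad(6.9);U=np.array([np.cos(Y),np.sin(Y)]);V=np.array([-np.sin(Y),np.cos(Y)]);T0=np.array([.522,.032])
def uv(p): p=np.atleast_2d(p)[:,:2]-T0; return np.c_[p@U,p@V]*1000
def discs(c,z=.026,thr=120):
    hsv=cv2.cvtColor(c['image'],cv2.COLOR_BGR2HSV); m=((hsv[...,2]>thr)&(hsv[...,1]<70)).astype(np.uint8)
    m=cv2.morphologyEx(m,cv2.MORPH_OPEN,np.ones((3,3)))
    o=uv((-c['R'].T@c['t']))[0]; out=[]
    for cn in cv2.findContours(m,cv2.RETR_EXTERNAL,cv2.CHAIN_APPROX_NONE)[0]:
        if cv2.contourArea(cn)<300: continue
        P=uv(toplane(c,cn.reshape(-1,2),z)); ctr=P.mean(0)
        if abs(ctr[0])>150 or abs(ctr[1])>205: continue
        for _ in range(15):
            d=ctr-o; d/=np.linalg.norm(d); q=P-ctr; f=q@d>5
            if f.sum()<8: break
            r=np.linalg.norm(q[f],axis=1); n=q[f]/r[:,None]
            ctr=ctr+np.linalg.lstsq(n,r-46,rcond=None)[0]
        q=P-ctr; r=np.linalg.norm(q[q@d>5],axis=1)
        out.append((ctr.round(0).tolist(),round(float(np.std(r-46)),1),cv2.contourArea(cn)))
    return out
def tip():
    o=env.get_obs(); return uv(o['tool_pos'])[0].round(1),(np.array(o['tool_pos'])[2]-.182).round(4),o['time_s'],np.round(o['force'],1)
def look(name,crops=(("scene",(165,335,200,440)),("side",(190,390,180,420)))):
    ims=[]
    for n,(a,b,l,r) in crops:
        c=cam(n); print(n,discs(c)); ims.append(cv2.resize(c['image'][a:b,l:r],(400,int(400*(b-a)/(r-l)))))
    h=max(i.shape[0] for i in ims); ims=[np.pad(i,((0,h-i.shape[0]),(0,0),(0,0))) for i in ims]
    cv2.imwrite(f"pics/{name}.png",np.hstack(ims)); print(tip())
E
python3 -c "
from h import *
look('l1')"
```

```text
scene [([11.0, 49.0], 10.4, 690.0), ([-93.0, 9.0], 2.4, 1018.0)]
side [([-66.0, 138.0], 1.0, 3778.5)]
(array([  6.5, 129.9]), np.float64(0.0832), 1.75, array([0.1, 0.2, 0.3]))
```

View pics/l1.png

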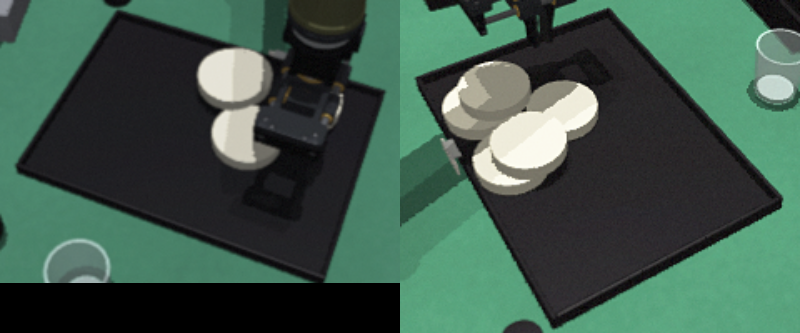

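Side crop: the fingers hang beyond the stacks at about (540,25), clear of A's top disc at (495,92), and the single is at (563,108). Next I'll lower the tool and push the single along the tray towards -v.

Request:
{"fn": "send_rows", "kwargs": {
  "xyz": [
    [0,0,0.025],
    [0,0,0.025],
    [0,0,0.02],
    [-0.006,0,0],
    [-0.01,0,0],
    [-0.012,0,0],
    [-0.012,0,0],
    [-0.013,0,0],
    [-0.013,0,0],
    [-0.013,0,0],
    [-0.013,0,0],
    [-0.013,0,0],
    [-0.013,0,0],
    [-0.013,0,0],
    [-0.013,0,0],
    [-0.013,0,0],
    [-0.013,0,0],
    [-0.012,0,0],
    [-0.008,0,0],
    [-0.005,0,0]
  ],
  "rotation": [
    [0,0,0],
    [0,0,0],
    [0,0,0],
    [0,0,0],
    [0,0,0],
    [0,0,0],
    [0,0,0],
    [0,0,0],
    [0,0,0],
    [0,0,0],
    [0,0,0],
    [0,0,0],
    [0,0,0],
    [0,0,0],
    [0,0,0],
    [0,0,0],
    [0,0,0],
    [0,0,0],
    [0,0,0],
    [0,0,0]
  ],
  "jaw": [0.1,0.1,0.1,0.1,0.1,0.1,0.1,0.1,0.1,0.1,0.1,0.1,0.1,0.1,0.1,0.1,0.1,0.1,0.1,0.1]
}}

```text
time_s: 3.75
tool_pos: [0.5361, -0.0329, 0.1947]
tool_rot: [-180.0, 0.0, 96.8]
force: [-0.8, 0.6, 0.4]
grip_width: 0.0086
grasp_force: 0.3
```

```bash
python3 -c "
from h import *
look('l2')"
```

```text
scene [([-95.0, 117.0], 0.9, 1176.5), ([-95.0, 13.0], 2.3, 1108.0)]
side [([-4.0, -126.0], 0.8, 1592.5), ([-65.0, 138.0], 1.0, 3157.0)]
(array([  6.2, -65.9]), np.float64(0.0128), 3.85, array([0.1, 0.1, 0.6]))
```

View pics/l2.png

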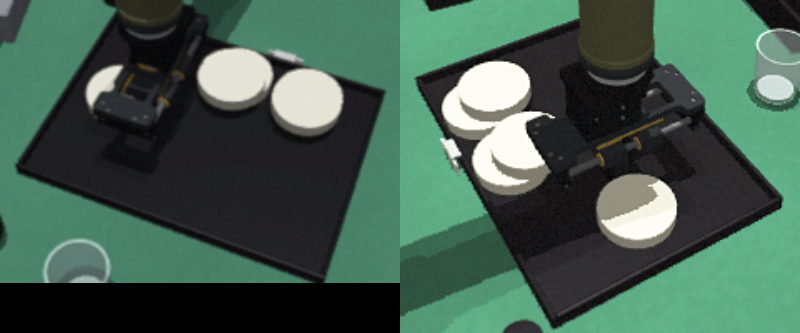

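The single slid cleanly to (-4,-126) mm in the tray frame, at about (637,210) in the side crop, and the stacks did not move. Next I'll turn the tool, then fork this disc towards +u to its corner.

Request:
{"fn": "send_rows", "kwargs": {
  "xyz": [
    [0,0,-0.03],
    [0,0,-0.03],
    [-0.02,-0.024,0],
    [-0.02,-0.024,0],
    [-0.019,-0.024,0],
    [0,0,0],
    [0,0,0],
    [0,0,0],
    [0,0,0],
    [0,0,0],
    [0,0,0],
    [0,0,0],
    [0,0,0],
    [0,0,0],
    [0,0,0],
    [0,0,0],
    [0,0,0.03],
    [0,0,0.03],
    [0.006,0,0],
    [0.01,0,0]
  ],
  "rotation": [
    [0,0,0],
    [0,0,0],
    [0,0,0],
    [0,0,0],
    [0,0,0],
    [0,0,0.143],
    [0,0,0.143],
    [0,0,0.143],
    [0,0,0.143],
    [0,0,0.143],
    [0,0,0.143],
    [0,0,0.143],
    [0,0,0.143],
    [0,0,0.143],
    [0,0,0.143],
    [0,0,0.143],
    [0,0,0],
    [0,0,0],
    [0,0,0],
    [0,0,0]
  ],
  "jaw": [0.575,0.575,0.575,0.575,0.575,0.575,0.575,0.575,0.575,0.575,0.575,0.575,0.575,0.575,0.575,0.575,0.575,0.575,0.575,0.575]
}}

```text
time_s: 5.85
tool_pos: [0.4878, -0.0969, 0.1949]
tool_rot: [-180.0, 0.1, 6.8]
force: [0.9, -0.1, 0.9]
grip_width: 0.05
grasp_force: 0.0
```

```bash
python3 -c "
from h import *
o=env.get_obs();print(tip(),np.round(o['tool_rot'],1),np.round(o['qpos']),o['grip_width'])"
```

```text
(array([ -49.5, -123.8]), np.float64(0.0129), 5.85, array([ 0.9, -0.1,  0.9])) [-1.8e+02  1.0e-01  6.8e+00] [  6.  12.   2. 117.  -1.  51. -75.] 0.05003755976425678
```

Request:
{"fn": "send_rows", "kwargs": {
  "xyz": [
    [0.012,0,0],
    [0.012,0,0],
    [0.012,0,0],
    [0.012,0,0],
    [0.012,0,0],
    [0.007,0,0],
    [0.004,0,0],
    [-0.01,0,-0.03],
    [0,0,-0.05],
    [-0.015,-0.04,0],
    [-0.015,-0.04,0],
    [-0.015,-0.04,0],
    [-0.015,-0.04,0],
    [-0.015,-0.04,0],
    [-0.013,-0.042,0],
    [0,0,0],
    [0,0,0],
    [0,0,0]
  ],
  "rotation": [
    [0,0,0],
    [0,0,0],
    [0,0,0],
    [0,0,0],
    [0,0,0],
    [0,0,0],
    [0,0,0],
    [0,0,0],
    [0,0,0],
    [0,0,0],
    [0,0,0],
    [0,0,0],
    [0,0,0],
    [0,0,0],
    [0,0,0],
    [0,-0.15,0],
    [0,-0.15,0],
    [0,0,0]
  ],
  "jaw": [0.575,0.575,0.575,0.575,0.575,0.575,0.575,0.575,0.575,0.575,0.575,0.575,0.575,0.575,0.575,0.575,0.575,0.575]
}}

```text
time_s: 7.65
tool_pos: [0.433, 0.1401, 0.2741]
tool_rot: [180.0, 17.3, 6.7]
force: [1.1, -0.1, -1.6]
grip_width: 0.0501
grasp_force: 0.0
```

```bash
cat >> h.py <<'E'
from scipy.spatial.transform import Rotation as Ro
def st():
    o=env.get_obs();R=Ro.from_euler('xyz',o['tool_rot'],degrees=True).as_matrix();t=np.array(o['tool_pos'])+.182*R[:,2]
    print('tip uv',uv(t)[0].round(1),'z',(t[2]*1000).round(1),'rot',np.round(o['tool_rot'],1),'q',np.round(o['qpos']),'t',o['time_s'],'F',np.round(o['force'],1),'w',np.round(o['grip_width'],3))
    # tool-frame moves for +10mm u, +10mm v, 10 mm down
    for n,d in(('u',np.r_[U,0]),('v',np.r_[V,0]),('dn',np.r_[0,0,-1])): print(n,(R.T@d*10).round(2))
E
python3 -c "
from h import *
st()
for n in('side','scene'):
  c=cam(n);print(n,discs(c),discs(c,.046))"
```

```text
tip uv [-129.5  118.2] z 100.3 rot [180.   17.3   6.7] q [ -10.    9.  -10.  112.   -3.   76. -103.] t 7.65 F [ 1.1 -0.1 -1.6] w 0.05
u [ 9.55 -0.03 -2.98]
v [ -0.03 -10.     0.01]
dn [ 2.98 -0.    9.55]
side [([66.0, -126.0], 0.6, 1356.0), ([-66.0, 133.0], 2.6, 2836.0)] [([55.0, -139.0], 0.8, 1356.0), ([-73.0, 112.0], 2.8, 2836.0)]
scene [([68.0, -124.0], 0.7, 1128.0), ([-82.0, -1.0], 9.8, 789.5)] [([81.0, -115.0], 0.9, 1128.0), ([-65.0, 4.0], 10.3, 789.5)]
```

Request:
{"fn": "send_rows", "kwargs": {
  "xyz": [
    [-0.0076,0,0.0024],
    [0.0066,0,0.021],
    [0.0066,0,0.021],
    [0.0066,0,0.021],
    [0,0,0],
    [0.0076,0,-0.0024],
    [0.0096,0,-0.003],
    [0.0096,0,-0.003],
    [0.0096,0,-0.003],
    [0.0096,0,-0.003],
    [0.0096,0,-0.003],
    [0.0096,0,-0.003],
    [0,0,0]
  ],
  "rotation": [
    [0,0,0],
    [0,0,0],
    [0,0,0],
    [0,0,0],
    [0,0,0],
    [0,0,0],
    [0,0,0],
    [0,0,0],
    [0,0,0],
    [0,0,0],
    [0,0,0],
    [0,0,0],
    [0,0,0]
  ],
  "jaw": [0.575,0.575,0.575,0.575,0.575,0.575,0.575,0.575,0.575,0.575,0.575,0.575,0.575]
}}

```text
time_s: 9.05
tool_pos: [0.4939, 0.1471, 0.2089]
tool_rot: [-180.0, 17.1, 6.7]
force: [0.8, 0.5, 0.2]
grip_width: 0.0501
grasp_force: 0.0
```

```bash
python3 -c "
from h import *
st(); look('l3')"
```

```text
tip uv [-67.6 117.9] z 34.9 rot [-180.    17.1    6.7] q [ -11.   20.   -9.  107.   -1.   71. -102.] t 9.05 F [0.8 0.5 0.2] w 0.05
u [ 9.56 -0.03 -2.94]
v [ -0.03 -10.     0.01]
dn [2.94 0.   9.56]
scene [([68.0, -124.0], 0.7, 1128.0), ([-65.0, -5.0], 15.5, 414.0)]
side [([66.0, -126.0], 0.6, 1354.0), ([-102.0, 114.0], 5.0, 2454.5)]
(array([-15.5, 117.8]), np.float64(0.0267), 9.15, array([0.2, 0. , 0. ]))
```

View pics/l3.png

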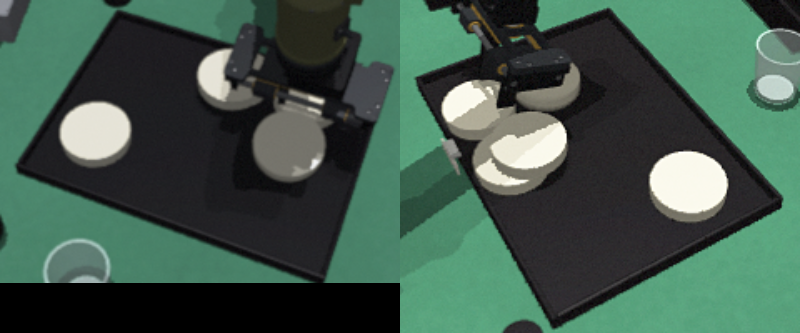

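The top of stack A is coming off as planned: grey at (288,145) in the scene crop, just past the lower disc. I'll push a little further, then lift and look.

Request:
{"fn": "send_rows", "kwargs": {
  "xyz": [
    [0.009,0,-0.0028],
    [0.009,0,-0.0028],
    [0,0,0],
    [0,0,0],
    [-0.012,0,-0.038],
    [0,0,0],
    [0,0,0],
    [-0.027,0,0],
    [-0.027,0,0],
    [0,0,0]
  ],
  "rotation": [
    [0,0,0],
    [0,0,0],
    [0,0,0],
    [0,0,0],
    [0,0,0],
    [0,0.15,0],
    [0,0.15,0],
    [0,0,0],
    [0,0,0],
    [0,0,0]
  ],
  "jaw": [0.575,0.575,0.575,0.575,0.575,0.8,0.8,0.8,0.8,0.8]
}}

```text
time_s: 10.15
tool_pos: [0.454, 0.1425, 0.2482]
tool_rot: [179.9, 0.2, 6.8]
force: [-1.8, -0.1, -0.8]
grip_width: 0.0688
grasp_force: 0.0
```

```bash
python3 -c "
from h import *
st(); look('l4',(('scene',(165,335,200,440)),('wrist',(0,480,0,640))))"
```

```text
tip uv [-54.8 117.7] z 66.2 rot [179.9   0.2   6.8] q [ -11.    6.  -10.  117.    1.   57. -105.] t 10.15 F [-1.8 -0.1 -0.8] w 0.069
u [10.   -0.01 -0.03]
v [ -0.01 -10.    -0.01]
dn [ 0.03 -0.01 10.  ]
scene [([9.0, 117.0], 2.7, 1118.5), ([68.0, -124.0], 0.7, 1129.0), ([-76.0, -3.0], 9.0, 548.0)]
wrist [([-81.0, 118.0], 9.2, 2453.5), ([-39.0, 136.0], 5.5, 1112.0), ([-12.0, 113.0], 5.3, 1154.5), ([-19.0, 4.0], 17.0, 4835.5), ([8.0, 116.0], 0.4, 21203.5)]
(array([-51.1, 117.9]), np.float64(0.0671), 10.25, array([0.9, 0.5, 0. ]))
```

View pics/l4.png

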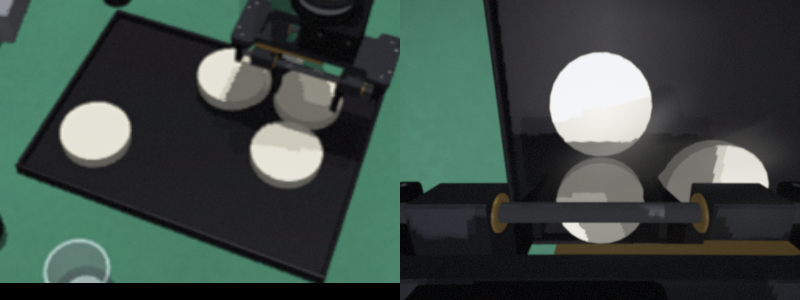

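The disc from stack A's top now lies flat on the floor at (8,116), at (286,150) in the scene crop, with room behind it. I'll lower the fork, push it to its corner, then go behind stack B's top disc.

Request:
{"fn": "send_rows", "kwargs": {
  "xyz": [
    [0.006,-0.004,0],
    [0,0,0.018],
    [0,0,0.018],
    [0,0,0.018],
    [0.006,0,0],
    [0.01,0,0],
    [0.012,0,0],
    [0.012,0,0],
    [0.012,0,0],
    [0.01,0,0],
    [0.008,0,0],
    [0.005,0,0],
    [-0.01,0,-0.03],
    [0,0,-0.05],
    [-0.026,0.026,0],
    [-0.026,0.026,0],
    [-0.026,0.026,0],
    [-0.026,0.026,0],
    [0,0,0],
    [0,0,0]
  ],
  "rotation": [
    [0,0,0],
    [0,0,0],
    [0,0,0],
    [0,0,0],
    [0,0,0],
    [0,0,0],
    [0,0,0],
    [0,0,0],
    [0,0,0],
    [0,0,0],
    [0,0,0],
    [0,0,0],
    [0,0,0],
    [0,0,0],
    [0,0,0],
    [0,0,0],
    [0,0,0],
    [0,0,0],
    [0,-0.15,0],
    [0,-0.15,0]
  ],
  "jaw": [0.8,0.8,0.8,0.8,0.8,0.8,0.8,0.8,0.8,0.8,0.8,0.8,0.8,0.575,0.575,0.575,0.575,0.575,0.575,0.575]
}}

```text
time_s: 12.25
tool_pos: [0.4351, 0.0385, 0.2759]
tool_rot: [180.0, 17.4, 6.6]
force: [0.4, 0.3, 0.1]
grip_width: 0.0501
grasp_force: 0.0
```

```bash
python3 -c "
from h import *
st()
for n in('side','scene'):
  c=cam(n);print(n,discs(c),discs(c,.046))"
```

```text
tip uv [-139.9   17.1] z 102.2 rot [180.   17.4   6.6] q [ -4.   6.  -5. 114.  -0.  77. -92.] t 12.25 F [0.4 0.3 0.1] w 0.05
u [ 9.54 -0.05 -2.99]
v [ -0.05 -10.     0.01]
dn [ 2.99 -0.01  9.54]
side [([66.0, -126.0], 0.6, 1366.0), ([-73.0, 15.0], 8.1, 1340.0), ([67.0, 120.0], 0.8, 820.0)] [([55.0, -139.0], 0.8, 1366.0), ([-80.0, -3.0], 7.8, 1340.0), ([56.0, 99.0], 1.0, 820.0)]
scene [([69.0, 122.0], 0.7, 1352.0), ([68.0, -124.0], 0.7, 1128.0), ([-91.0, 126.0], 6.8, 865.5)] [([82.0, 124.0], 0.9, 1352.0), ([81.0, -115.0], 0.9, 1128.0), ([-74.0, 128.0], 7.1, 865.5)]
```

Request:
{"fn": "send_rows", "kwargs": {
  "xyz": [
    [0.0068,0,0.0217],
    [0.0068,0,0.0217],
    [0.0068,0,0.0217],
    [0,0,0],
    [0.0096,0,-0.003],
    [0.0096,0.001,-0.003],
    [0.0096,0.002,-0.003],
    [0.0096,0.002,-0.003],
    [0.0096,0.002,-0.003],
    [0.0096,0.002,-0.003],
    [0.0096,0.002,-0.003],
    [0.0096,0.001,-0.003],
    [0.0076,0,-0.0024],
    [0,0,0],
    [0,0,0],
    [-0.012,0,-0.038],
    [0,0,0],
    [0,0,0],
    [-0.027,0,0],
    [-0.027,0,0]
  ],
  "rotation": [
    [0,0,0],
    [0,0,0],
    [0,0,0],
    [0,0,0],
    [0,0,0],
    [0,0,0],
    [0,0,0],
    [0,0,0],
    [0,0,0],
    [0,0,0],
    [0,0,0],
    [0,0,0],
    [0,0,0],
    [0,0,0],
    [0,0,0],
    [0,0,0],
    [0,0.15,0],
    [0,0.15,0],
    [0,0,0],
    [0,0,0]
  ],
  "jaw": [0.575,0.575,0.575,0.575,0.575,0.575,0.575,0.575,0.575,0.575,0.575,0.575,0.575,0.575,0.575,0.575,0.8,0.8,0.8,0.8]
}}

```text
time_s: 14.35
tool_pos: [0.4704, 0.0318, 0.2468]
tool_rot: [180.0, -0.0, 6.8]
force: [-1.1, -0.2, 0.7]
grip_width: 0.068
grasp_force: 0.0
```

```bash
python3 -c "
from h import *
st(); look('l5',(('scene',(165,335,200,440)),('side',(190,390,180,420))))
c=cam('wrist');print(discs(c))"
```

```text
tip uv [-51.2   5.9] z 64.8 rot [180.   -0.    6.8] q [ -3.   5.  -5. 118.   1.  57. -91.] t 14.35 F [-1.1 -0.2  0.7] w 0.068
u [10.   -0.02  0.  ]
v [ -0.02 -10.    -0.  ]
dn [-0. -0. 10.]
scene [([69.0, 122.0], 0.7, 1351.0), ([68.0, -124.0], 0.7, 1128.0), ([13.0, 9.0], 4.1, 961.5), ([-95.0, 117.0], 0.9, 975.0)]
side [([66.0, -126.0], 0.6, 1356.5), ([-101.0, 15.0], 3.1, 1162.5), ([1.0, -30.0], 11.3, 549.5), ([-96.0, 115.0], 0.8, 1012.5), ([69.0, 118.0], 2.4, 730.0)]
(array([-53.3,   5.8]), np.float64(0.0641), 14.45, array([ 0.7, -0.1,  0.3]))
[([-100.0, 71.0], 4.9, 533.5), ([-79.0, 20.0], 8.9, 1968.0), ([-39.0, 34.0], 3.8, 591.5), ([-24.0, 101.0], 12.8, 3143.0), ([10.0, 6.0], 3.3, 21126.0), ([51.0, -107.0], 7.0, 17604.5), ([54.0, 112.0], 8.0, 19781.5)]
```

View pics/l5.png

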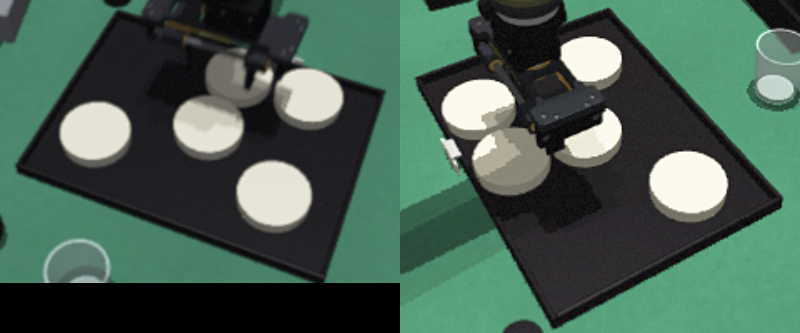

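C is flat at about (10,6), at (208,125) in the scene crop. Discs A and B remain at the near wall at (-95,116) and (-100,14). Next I'll hook A off the wall with the tilted fork just above wall height.

Request:
{"fn": "send_rows", "kwargs": {
  "xyz": [
    [-0.013,-0.039,0],
    [-0.013,-0.039,0],
    [-0.012,-0.038,0],
    [0,0,0],
    [0,0,0],
    [0.0054,0,0.0172],
    [0.0054,0,0.0172],
    [0,0,0]
  ],
  "rotation": [
    [0,0,0],
    [0,0,0],
    [0,0,0],
    [0,-0.15,0],
    [0,-0.15,0],
    [0,0,0],
    [0,0,0],
    [0,0,0]
  ],
  "jaw": [0.735,0.735,0.735,0.735,0.735,0.735,0.735,0.735]
}}

```text
time_s: 15.3
tool_pos: [0.4204, 0.1426, 0.2087]
tool_rot: [180.0, 17.4, 6.8]
force: [0.4, -0.1, 0.6]
grip_width: 0.0637
grasp_force: 0.0
```

```bash
python3 -c "
from h import *
st()
for n in('side','scene'):
  c=cam(n);print(n,discs(c))"
```

```text
tip uv [-142.  122.] z 35.1 rot [180.   17.4   6.8] q [ -11.   12.  -11.  116.   -2.   68. -104.] t 15.3 F [ 0.4 -0.1  0.6] w 0.064
u [ 9.54 -0.02 -2.99]
v [ -0.02 -10.     0.  ]
dn [ 2.99 -0.    9.54]
side [([66.0, -126.0], 0.6, 1351.5), ([-95.0, 14.0], 1.1, 1236.5), ([1.0, 7.0], 0.8, 1101.5), ([67.0, 120.0], 0.8, 819.0)]
scene [([69.0, 122.0], 0.7, 1351.0), ([68.0, -124.0], 0.7, 1127.0), ([-85.0, 6.0], 9.6, 1797.5)]
```

Request:
{"fn": "send_rows", "kwargs": {
  "xyz": [
    [-0.0009,0,0.0104],
    [0,0,0],
    [0.0067,0,-0.0021],
    [0.0076,0,-0.0024],
    [0.0076,0,-0.0024],
    [0.0076,0,-0.0024],
    [0.0057,0,-0.0018],
    [0,0,0]
  ],
  "rotation": [
    [0,0,0],
    [0,0,0],
    [0,0,0],
    [0,0,0],
    [0,0,0],
    [0,0,0],
    [0,0,0],
    [0,0,0]
  ],
  "jaw": [0.735,0.735,0.735,0.735,0.735,0.735,0.735,0.735]
}}

```text
time_s: 16.2
tool_pos: [0.4545, 0.1466, 0.2012]
tool_rot: [-180.0, 17.1, 6.7]
force: [-0.2, 1.0, 0.8]
grip_width: 0.0636
grasp_force: 0.0
```

```bash
python3 -c "
from h import *
st()
for n in('side','scene','wrist'):
  c=cam(n);print(n,discs(c))"
```

```text
tip uv [-106.9  122. ] z 27.3 rot [-180.    17.1    6.7] q [ -11.   16.  -10.  112.   -1.   68. -103.] t 16.2 F [-0.2  1.   0.8] w 0.064
u [ 9.56 -0.03 -2.95]
v [ -0.03 -10.     0.01]
dn [2.95 0.   9.56]
side [([66.0, -126.0], 0.6, 1353.0), ([-95.0, 13.0], 0.9, 1215.5), ([1.0, 7.0], 0.8, 1100.5), ([67.0, 120.0], 0.8, 817.0)]
scene [([69.0, 122.0], 0.7, 1341.5), ([68.0, -124.0], 0.7, 1128.0), ([-75.0, 3.0], 10.8, 1585.5)]
wrist [([-67.0, 19.0], 10.5, 14000.0), ([-56.0, 127.0], 5.0, 26876.5), ([-22.0, 60.0], 14.0, 18105.5)]
```

Request:
{"fn": "send_rows", "kwargs": {
  "xyz": [
    [-0.0148,0,-0.0478],
    [0,0,0],
    [0,0,0],
    [-0.007,0.042,0],
    [0,0,0],
    [0,0,0],
    [0,0,0],
    [0,0,0],
    [0,0,0],
    [0,0,0],
    [0,0,0],
    [0,0,0],
    [0,0,0],
    [0,0,0],
    [0,0,0],
    [0,0,0],
    [0,0,0]
  ],
  "rotation": [
    [0,0,0],
    [0,0.15,0],
    [0,0.15,0],
    [0,0,0],
    [0,0,-0.147],
    [0,0,-0.147],
    [0,0,-0.147],
    [0,0,-0.147],
    [0,0,-0.147],
    [0,0,-0.147],
    [0,0,-0.147],
    [0,0,-0.147],
    [0,0,-0.147],
    [0,0,-0.147],
    [0,0,-0.147],
    [0,0,-0.147],
    [0,0,0]
  ],
  "jaw": [0.735,0.5,0.3,0.1,0,0,0,0,0,0,0,0,0,0,0,0,0]
}}

```text
time_s: 18.05
tool_pos: [0.451, 0.1039, 0.2511]
tool_rot: [-180.0, 0.0, 107.9]
force: [0.1, -0.4, 0.3]
grip_width: 0.0003
grasp_force: 0.0
```

```bash
python3 -c "
from h import *
st()
for n in('side','scene','wrist'):
  c=cam(n);print(n,discs(c))"
```

```text
tip uv [-61.9  79.9] z 69.1 rot [-180.     0.   107.9] q [ -4.   4. -13. 119.   1.  57.   1.] t 18.05 F [ 0.1 -0.4  0.3] w 0.0
u [-1.9   9.82 -0.  ]
v [ 9.82  1.9  -0.  ]
dn [ 0.  0. 10.]
side [([66.0, -126.0], 0.6, 1352.5), ([-96.0, 13.0], 0.9, 1210.0), ([1.0, 6.0], 0.8, 1096.5), ([-78.0, 114.0], 10.1, 781.0), ([67.0, 120.0], 0.8, 818.0)]
scene [([69.0, 122.0], 0.7, 1350.0), ([68.0, -124.0], 0.7, 1128.0), ([-55.0, 141.0], 10.5, 674.0), ([-79.0, 4.0], 12.3, 1574.0)]
wrist [([70.0, 121.0], 0.3, 18081.0), ([-64.0, 124.0], 0.6, 19168.5)]
```

Request:
{"fn": "send_rows", "kwargs": {
  "xyz": [
    [0.0055,-0.002,0],
    [0,0,0],
    [0,0,0],
    [0,0.0061,0.0196],
    [0,0,0]
  ],
  "rotation": [
    [0,0,0],
    [0.15,0,0],
    [0.15,0,0],
    [0,0,0],
    [0,0,0]
  ],
  "jaw": [0,0,0,0,0]
}}

```text
time_s: 18.7
tool_pos: [0.447, 0.1088, 0.2286]
tool_rot: [-162.6, -0.0, 107.8]
force: [-0.7, -0.3, -0.1]
grip_width: 0.0002
grasp_force: 0.0
```

```bash
python3 -c "
from h import *
st()"
```

```text
tip uv [-118.7   75. ] z 55.0 rot [-162.6   -0.   107.8] q [ -5.  13. -13. 113.   3.  72.  -2.] t 18.7 F [-0.7 -0.3 -0.1] w 0.0
u [-1.89  9.37 -2.94]
v [ 9.82  1.8  -0.56]
dn [-0.    2.99  9.54]
```

Request:
{"fn": "send_rows", "kwargs": {
  "xyz": [
    [0,0.0059,0.0188],
    [0,0.0059,0.0188],
    [-0.0056,0.0077,-0.0024],
    [-0.006,0,0],
    [-0.01,0,0],
    [-0.012,0,0],
    [-0.012,0,0],
    [-0.012,0,0],
    [-0.012,0,0],
    [-0.012,0,0],
    [-0.012,0,0],
    [-0.012,0,0],
    [-0.012,0,0],
    [-0.012,0,0],
    [-0.009,0,0],
    [-0.005,0,0],
    [-0.003,0,0],
    [0,-0.012,-0.038],
    [0.03,-0.012,-0.038]
  ],
  "rotation": [
    [0,0,0],
    [0,0,0],
    [0,0,0],
    [0,0,0],
    [0,0,0],
    [0,0,0],
    [0,0,0],
    [0,0,0],
    [0,0,0],
    [0,0,0],
    [0,0,0],
    [0,0,0],
    [0,0,0],
    [0,0,0],
    [0,0,0],
    [0,0,0],
    [0,0,0],
    [0,0,0],
    [0,0,0]
  ],
  "jaw": [0,0,0,0,0,0,0,0,0,0,0,0,0,0,0,0,0,0,0]
}}

```text
time_s: 20.6
tool_pos: [0.491, -0.0034, 0.2709]
tool_rot: [-162.6, 0.1, 107.5]
force: [0.7, 0.3, 0.3]
grip_width: 0.0006
grasp_force: 0.0
```

```bash
python3 -c "
from h import *
st()
for n in('side','scene','wrist'):
  c=cam(n);print(n,discs(c))"
```

```text
tip uv [-88.3 -41.8] z 97.2 rot [-1.626e+02  1.000e-01  1.075e+02] q [  3.  13.  -8. 108.   6.  77.  10.] t 20.6 F [0.7 0.3 0.3] w 0.001
u [-1.84  9.38 -2.93]
v [ 9.83  1.75 -0.57]
dn [0.02 2.98 9.54]
side [([-71.0, -125.0], 0.7, 1682.5), ([66.0, -126.0], 0.7, 1425.0), ([1.0, 4.0], 1.8, 1174.0)]
scene [([69.0, 122.0], 0.7, 1351.0), ([68.0, -124.0], 0.8, 1126.0), ([11.0, 32.0], 11.8, 667.0), ([-67.0, 122.0], 0.7, 1072.5), ([-64.0, -129.0], 6.6, 765.0)]
wrist [([29.0, -62.0], 9.8, 2504.0), ([-1.0, 26.0], 8.5, 14779.0), ([-104.0, 64.0], 5.4, 1096.0), ([-59.0, 80.0], 7.6, 11929.0)]
```

All five discs are down: (-71,-125), (67,-125), (1,5), (-66,123) and (69,122). Next I'll measure the dial from its marks and its pointer line.

```bash
python3 - <<'E'
from h import *
from scipy.optimize import least_squares
ims=[]
for n,(a,b,l,r) in(('side',(395,480,300,435)),('scene',(125,195,145,230))):
    c=cam(n);I=c['image'];hsv=cv2.cvtColor(I,cv2.COLOR_BGR2HSV)
    g=hsv[...,2].astype(int); m=np.zeros(g.shape,np.uint8); m[a:b,l:r]=(g[a:b,l:r]>205)&(hsv[a:b,l:r,1]<45)
    k,lab,s,ce=cv2.connectedComponentsWithStats(m)
    pts=[]
    for i in range(1,k):
        if s[i,4]<3: continue
        W=toplane(c,ce[i],.06)[0]*1000; pts.append(W[:2])
        ys,xs=np.nonzero(lab==i); q=toplane(c,np.c_[xs,ys],.097)[:,:2]*1000; vx,vy,x0,y0=cv2.fitLine(q.astype(np.float32),cv2.DIST_L2,0,.01,.01).ravel()
        print(n,s[i].tolist(),ce[i].round(1).tolist(),W[:2].round(),'d',round(float(np.hypot(*(W[:2]-[478,-360]))),1),'top',q.mean(0).round(),'ang',round(np.degrees(np.arctan2(vy,vx)),1))
    # dark skirt/bar
    d=np.zeros_like(m); d[a:b,l:r]=g[a:b,l:r]<60
    k,lab,s,ce=cv2.connectedComponentsWithStats(d);i=1+np.argmax(s[1:,4]);print('dark',s[i].tolist(),ce[i].round(1).tolist(),toplane(c,ce[i],.07)[0].round(3))
    ims.append(cv2.resize(I[a:b,l:r],(400,int(400*(b-a)/(r-l))),interpolation=cv2.INTER_CUBIC))
h=max(i.shape[0] for i in ims);cv2.imwrite('pics/d1.png',np.hstack([np.pad(i,((0,h-i.shape[0]),(0,0),(0,0))) for i in ims]))
E
```

```text
side [365, 424, 3, 4, 8] [366.0, 426.0] [ 499. -325.] d 40.8 top [ 488. -337.] ang 56.7
side [353, 426, 4, 5, 9] [354.6, 427.8] [ 482. -320.] d 39.9 top [ 473. -333.] ang -88.4
side [376, 427, 4, 4, 11] [377.6, 428.4] [ 513. -335.] d 42.9 top [ 501. -347.] ang 29.5
side [344, 433, 4, 4, 9] [345.3, 434.3] [ 465. -323.] d 38.8 top [ 457. -336.] ang -69.2
side [390, 434, 12, 9, 51] [395.4, 438.0] [ 529. -357.] d 51.4 top [ 517. -368.] ang 7.3
side [350, 437, 19, 10, 51] [359.2, 441.4] [ 479. -340.] d 19.9 top [ 470. -352.] ang -48.6
side [337, 444, 4, 3, 9] [338.9, 444.9] [ 450. -333.] d 38.8 top [ 443. -345.] ang -32.8
side [343, 449, 1, 6, 6] [343.0, 451.5] [ 452. -343.] d 31.2 top [ 444. -355.] ang 63.6
side [335, 456, 5, 3, 13] [336.8, 457.0] [ 441. -346.] d 39.9 top [ 433. -357.] ang -20.1
side [397, 457, 5, 3, 11] [398.9, 458.4] [ 519. -383.] d 47.2 top [ 508. -392.] ang -26.3
side [338, 464, 1, 3, 3] [338.0, 465.0] [ 438. -356.] d 40.6 top [ 431. -367.] ang 63.9
side [344, 464, 2, 4, 4] [344.5, 465.5] [ 446. -360.] d 32.5 top [ 438. -371.] ang 87.9
side [341, 470, 2, 3, 3] [341.3, 471.0] [ 438. -365.] d 39.9 top [ 431. -375.] ang 33.8
side [346, 471, 9, 9, 27] [349.4, 476.5] [ 445. -376.] d 36.1 top [ 438. -385.] ang -64.9
side [395, 470, 6, 4, 13] [397.4, 471.2] [ 509. -396.] d 47.4 top [ 498. -405.] ang -46.2
side [322, 474, 2, 2, 3] [322.7, 474.3] [ 413. -358.] d 64.7 top [ 408. -369.] ang -64.4
side [334, 475, 6, 5, 11] [336.7, 476.7] [ 430. -369.] d 49.2 top [ 423. -379.] ang -5.5
side [385, 478, 3, 2, 3] [386.0, 478.7] [ 490. -398.] d 39.7 top [ 480. -406.] ang 0.7
dark [342, 434, 50, 46, 814] [368.4, 456.3] [ 0.479 -0.366  0.07 ]
scene [176, 164, 3, 3, 4] [177.0, 164.8] [ 525. -360.] d 47.0 top [ 550. -328.] ang 9.2
dark [172, 141, 31, 21, 504] [186.3, 150.5] [ 0.483 -0.364  0.07 ]
```

View pics/d1.png

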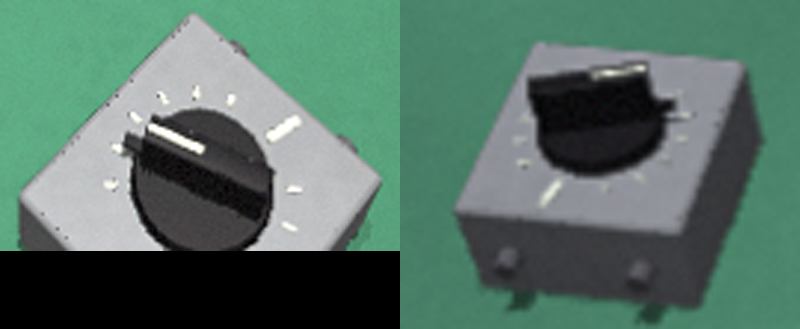

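Side crop: the long mark is at (283,128), the pointer line at (178,137) and the nib at (130,143). The axis comes out at about (479.5,-363) mm, the pointer at 131° and the mark at about 6.5°, so the dial needs roughly 125° clockwise. I'll go above it.

Request:
{"fn": "send_rows", "kwargs": {
  "xyz": [
    [0,0,-0.03],
    [0,0,-0.03],
    [-0.038,-0.0132,0],
    [-0.038,-0.0132,0],
    [-0.038,-0.0132,0],
    [-0.038,-0.0132,0],
    [-0.038,-0.0132,0],
    [-0.038,-0.0132,0],
    [-0.038,-0.0132,0],
    [-0.038,-0.0132,0],
    [-0.036,-0.0132,0],
    [0,0,0],
    [0,0,0],
    [0,0,0],
    [0,0,0]
  ],
  "rotation": [
    [-0.15,0,0],
    [-0.15,0,0],
    [0,0,0],
    [0,0,0],
    [0,0,0],
    [0,0,0],
    [0,0,0],
    [0,0,0],
    [0,0,0],
    [0,0,0],
    [0,0,0],
    [0,0,-0.138],
    [0,0,-0.138],
    [0,0,-0.138],
    [0,0,0]
  ],
  "jaw": [0.4,0.4,0.4,0.4,0.4,0.4,0.4,0.4,0.4,0.4,0.4,0.4,0.4,0.4,0.4]
}}

```text
time_s: 22.35
tool_pos: [0.4937, -0.3567, 0.3272]
tool_rot: [-179.9, -0.2, 131.5]
force: [-0.5, 0.1, -0.1]
grip_width: 0.0348
grasp_force: 0.0
```

```bash
python3 - <<'E'
from h import *
st();o=env.get_obs();print(o['tool_pos'])
R=Ro.from_euler('xyz',o['tool_rot'],degrees=True).as_matrix()
print('xy shift',R.T@(np.array([.4795,-.363,.256])-o['tool_pos']))
c=cam('scene');print('grey box',toplane(c,[[143,106],[40,142]],0).round(3));print(discs(c))
c=cam('side');print(discs(c))
w=cam('wrist')
for X in([.4795,-.363,.097],[.529,-.357,.06]): print(proj(w,X).round(1))
I=w['image'];hsv=cv2.cvtColor(I,cv2.COLOR_BGR2HSV);m=((hsv[...,2]>205)&(hsv[...,1]<45)).astype(np.uint8)
k,lab,s,ce=cv2.connectedComponentsWithStats(m)
for i in range(1,k):
    if 15<s[i,4]<4000: print(s[i].tolist(),ce[i].round(1),(toplane(w,ce[i],.06)[0]*1000).round(1)[:2],(toplane(w,ce[i],.097)[0]*1000).round(1)[:2])
E
```

```text
tip uv [ -75.3 -382.2] z 145.2 rot [-179.9   -0.2  131.5] q [29. 16.  5. 95. -2. 69. 76.] t 22.35 F [-0.5  0.1 -0.1] w 0.035
u [-5.68  8.23 -0.03]
v [8.23 5.68 0.02]
dn [-0.03  0.02 10.  ]
[ 0.49373001 -0.35670018  0.32721677]
xy shift [ 0.0044935  -0.01472542  0.07125292]
grey box [[ 0.345 -0.657  0.   ]
 [ 0.599 -0.797  0.   ]]
[([69.0, 122.0], 0.7, 1351.0), ([68.0, -124.0], 0.7, 1128.0), ([1.0, 9.0], 0.8, 1109.0), ([-67.0, 122.0], 0.7, 1072.5), ([-71.0, -123.0], 0.8, 902.5)]
[([-71.0, -124.0], 0.6, 1827.5), ([62.0, -124.0], 4.0, 1303.0), ([0.0, 7.0], 0.7, 1305.0), ([-68.0, 120.0], 0.8, 1171.0), ([67.0, 120.0], 0.8, 1012.5)]
[[295.4 257.2]]
[[354.8 277. ]]
[528, 0, 29, 3, 63] [541.8   0.7] [ 492.1 -153.5] [ 484.9 -175.2]
[629, 35, 11, 71, 554] [635.   71.1] [ 566.2 -140. ] [ 547.9 -163.8]
[341, 177, 60, 26, 645] [366.2 190.4] [ 491.2 -304.6] [ 484.1 -303.7]
[320, 293, 6, 8, 28] [322.2 296.8] [ 521.4 -384.9] [ 509.8 -372.1]
```

Request:
{"fn": "send_rows", "kwargs": {
  "xyz": [
    [0.0038,-0.0147,0],
    [0,0,0.03],
    [0,0,0.025],
    [0,0,0.016],
    [0,0,0],
    [0,0,0],
    [0,0,0],
    [0,0,0],
    [0,0,0]
  ],
  "rotation": [
    [0,0,0],
    [0,0,0],
    [0,0,0],
    [0,0,0],
    [0,0,0],
    [0,0,0],
    [0,0,0],
    [0,0,0],
    [0,0,0]
  ],
  "jaw": [0.4,0.4,0.4,0.4,0.4,0,0,0,0],
  "newtons": 25
}}

```text
time_s: 23.4
tool_pos: [0.4813, -0.3633, 0.2596]
tool_rot: [180.0, 0.1, 131.5]
force: [-0.5, -0.3, 2.8]
grip_width: 0.0141
grasp_force: 25.0
```

```bash
python3 -c "
from h import *
st();o=env.get_obs();print(o['tool_pos'],o['grasp_force'],o['wrist_torque'])"
```

```text
tip uv [ -87.6 -387.9] z 77.6 rot [1.800e+02 1.000e-01 1.315e+02] q [ 30.  19.   6. 100.  -2.  61.  78.] t 23.4 F [-0.5 -0.3  2.8] w 0.014
u [-5.68  8.23  0.01]
v [ 8.23  5.68 -0.02]
dn [ 0.02 -0.   10.  ]
[ 0.48134956 -0.36331296  0.25958017] 24.998788833618164 [-0.11951403  0.16829543 -0.03483745]
```

Request:
{"fn": "send_rows", "kwargs": {
  "xyz": [
    [0,0,0],
    [0,0,0],
    [0,0,0],
    [0,0,0],
    [0,0,0],
    [0,0,0],
    [0,0,0],
    [0,0,0],
    [0,0,0],
    [0,0,0],
    [0,0,0],
    [0,0,0],
    [0,0,0],
    [0,0,0],
    [0,0,0],
    [0,0,0]
  ],
  "rotation": [
    [0,0,0.145],
    [0,0,0.145],
    [0,0,0.145],
    [0,0,0.145],
    [0,0,0.145],
    [0,0,0.145],
    [0,0,0.145],
    [0,0,0.145],
    [0,0,0.145],
    [0,0,0.145],
    [0,0,0.145],
    [0,0,0.145],
    [0,0,0.145],
    [0,0,0.145],
    [0,0,0.145],
    [0,0,0]
  ],
  "jaw": [0,0,0,0,0,0,0,0,0,0,0,0,0,0,0,0]
}}

```text
time_s: 25.0
tool_pos: [0.4821, -0.3635, 0.2596]
tool_rot: [179.8, -0.2, 6.9]
force: [2.3, -2.0, 0.4]
grip_width: 0.0136
grasp_force: 25.0
```

Request:
{"fn": "send_rows", "kwargs": {
  "xyz": [
    [0,0,0],
    [0,0,0],
    [0,0,-0.03],
    [0,0,-0.05],
    [0,-0.04,0],
    [0,-0.04,0],
    [0,-0.04,0],
    [0,-0.04,0],
    [0,-0.04,0],
    [0,0,0]
  ],
  "rotation": [
    [0,0,0],
    [0,0,0],
    [0,0,0],
    [0,0,0],
    [0,0,0],
    [0,0,0],
    [0,0,0],
    [0,0,0],
    [0,0,0],
    [0,0,0]
  ],
  "jaw": [0.4,0.4,0.4,0.4,0.4,0.4,0.4,0.4,0.4,0.4]
}}

```text
time_s: 26.0
tool_pos: [0.4564, -0.1586, 0.3378]
tool_rot: [-179.8, 0.1, 7.5]
force: [-0.6, -0.3, 0.4]
grip_width: 0.0346
grasp_force: 0.0
```

```bash
python3 - <<'E'
from h import *
st();ims=[];ax=np.array([480,-363.5])
for n,(a,b,l,r) in(('side',(395,480,300,435)),('scene',(125,195,145,230))):
    c=cam(n);I=c['image'];hsv=cv2.cvtColor(I,cv2.COLOR_BGR2HSV);g=hsv[...,2].astype(int)
    for thr in (205,170):
      m=np.zeros(g.shape,np.uint8); m[a:b,l:r]=(g[a:b,l:r]>thr)&(hsv[a:b,l:r,1]<45)
      k,lab,s,ce=cv2.connectedComponentsWithStats(m)
      for i in range(1,k):
        if not 15<=s[i,4]<400: continue
        ys,xs=np.nonzero(lab==i)
        for z in(.06,.097):
            q=toplane(c,np.c_[xs,ys],z)[:,:2]*1000; vx,vy,x0,y0=cv2.fitLine(q.astype(np.float32),cv2.DIST_L2,0,.01,.01).ravel(); d=q.mean(0)-ax
            print(n,thr,s[i].tolist(),z,q.mean(0).round(1),'r',np.hypot(*d).round(1),'bear',np.degrees(np.arctan2(d[1],d[0])).round(1),'line',round(np.degrees(np.arctan2(vy,vx)),1))
    print(discs(c))
    ims.append(cv2.resize(I[a:b,l:r],(400,int(400*(b-a)/(r-l))),interpolation=cv2.INTER_CUBIC))
h=max(i.shape[0] for i in ims);cv2.imwrite('pics/d2.png',np.hstack([np.pad(i,((0,h-i.shape[0]),(0,0),(0,0))) for i in ims]))
E
```

```text
tip uv [ -88.3 -180.7] z 155.8 rot [-1.798e+02  1.000e-01  7.500e+00] q [ -1.   0.  18. 112.  -0.  68. -66.] t 26.0 F [-0.6 -0.3  0.4] w 0.035
u [10.    0.11 -0.01]
v [  0.11 -10.     0.04]
dn [ 0.01  0.04 10.  ]
side 205 [352, 422, 22, 10, 77] 0.06 [ 490.6 -323.9] r 41.0 bear 75.1 line -30.9
side 205 [352, 422, 22, 10, 77] 0.097 [ 480.6 -336.5] r 27.0 bear 88.7 line -30.9
side 205 [372, 435, 17, 11, 50] 0.06 [ 507.  -350.4] r 30.0 bear 25.8 line 6.6
side 205 [372, 435, 17, 11, 50] 0.097 [ 496.2 -361.6] r 16.3 bear 6.8 line 6.6
side 205 [393, 434, 9, 9, 44] 0.06 [ 531.3 -357.1] r 51.7 bear 7.1 line 10.6
side 205 [393, 434, 9, 9, 44] 0.097 [ 519.1 -367.9] r 39.3 bear -6.4 line 10.6
side 205 [396, 455, 8, 5, 22] 0.06 [ 520.8 -382.5] r 45.0 bear -24.9 line -5.2
side 205 [396, 455, 8, 5, 22] 0.097 [ 509.1 -391.8] r 40.6 bear -44.1 line -5.2
side 205 [385, 459, 22, 21, 183] 0.06 [ 506.4 -396.6] r 42.3 bear -51.5 line 18.9
side 205 [385, 459, 22, 21, 183] 0.097 [ 495.5 -405.1] r 44.4 bear -69.5 line 18.9
[([-93.0, -132.0], 9.7, 1290.0), ([70.0, -136.0], 10.8, 975.5), ([-83.0, 115.0], 10.2, 756.0)]
[([69.0, 122.0], 0.7, 1352.0), ([68.0, -124.0], 0.7, 1128.0), ([1.0, 9.0], 0.8, 1110.5), ([-67.0, 122.0], 0.7, 1072.5), ([-47.0, -108.0], 11.8, 582.5)]
```

View pics/d2.png

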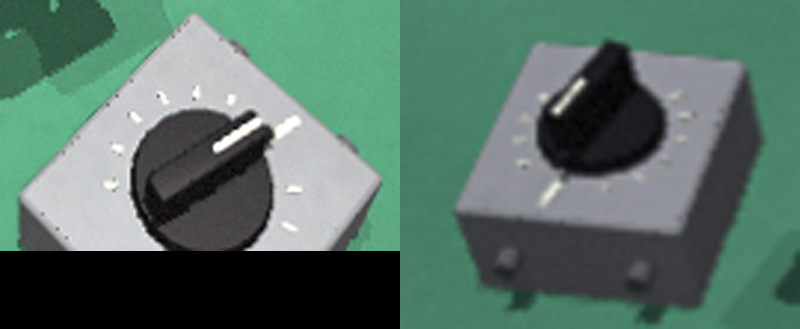

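The pointer line reads 6.6° against a mark bearing of about 7°, and the nib meets the long mark at about (270,135) in the side crop. The disc positions measured after the last push all have at least 25 mm of room. I'm handing in.

```bash
python3 -c "
from cell import env
print(env.sign_off())"
```

```text
the job is handed in; nothing more can be done
None
```

The job is handed in at about 26 s of the 72 s limit: all five blanks lie flat in a five-spot layout with at least about 27 mm to the walls and more to each other, and the dial was then turned to within about 1° of the long mark.

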